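# Slide a thin bezel out from under a wire shelf and lay it on its instrument

## Task

The thin bezel with the window is lying on the steel surface plate, under the wire shelf. Slide it along the plate, without lifting it, until its near end sticks out well past the plate's front edge (about 45 mm), take hold of it there, lift it clear and lay it flat and square on top of the grey instrument housing so that its window frames the whole display; lay it down, do not drop it. Leave the plain blank and everything else on the bench where they are.

Things in the scene. Friction and masses are not known exactly. Their poses are not given: they have to be found in the camera images.
- surface_plate: Fixed dark steel surface plate, 235 (x) by 270 (y) mm, top 50 mm above the bench, standing on feet set back from its edges. Origin: centre of its footprint, on the bench; +x points away from the robot, so the front edge lies at x = -117.5 mm. In front of it is open space down to the bench. It carries the wire shelf.
- shelf_front (a point): Middle of the wire shelf's front bar (plate x = -62.5, y = 0, 185 mm above the bench; plate's axes). Five 7 mm bars along y, see-through, 131 mm clear over the plate, from here to 170 mm behind, 264 mm wide; two thin posts at the rear corners only. A black brick lies on its rear. An upright tool cannot reach under: lean it 35 to 45 degrees, wrist towards the robot.
- bezel: Thin aluminium bezel, 150 (x) by 64 (y) by 3 mm, 60 to 105 g, loose. Origin: centre of its underside. A through window is near its near (-x) end, leaving a 15 mm strip there and 10 mm strips at the sides. It starts flat on the surface plate under the shelf, beside the blank on either side, near end to the front. Once its near end overhangs, it can be gripped from above across its 64 mm width.
- bezel_window (a point): Centre of the bezel's window, on its underside (bezel x = -36 mm, y = 0; bezel's axes). The window is 48 (x) by 44 (y) mm, cut right through: closed fingertips let down into it touch the steel plate and can drag the bezel by the window's near edge.
- blank: Plain aluminium blank without a window, 120 (x) by 50 (y) by 3 mm, loose, lying on the surface plate beside the bezel. Origin: centre of its underside. To be left alone.
- housing: Fixed grey instrument housing, 140 (x) by 48 (y), flat top 80 mm above its origin, which is the centre of its footprint on the bench (foot 160 by 48 mm); a brass connector sticks out of its far (+x) end. It stands on the other side of the bench from the surface plate, left or right. The bezel laid on it overhangs it by 8 mm on each long side and 5 mm at each end.
- housing_display (a point): Centre of the dark display, 34 (x) by 30 (y) mm, flush in the housing's top near its near (-x) end (housing x = -36 mm, y = 0, z = 80 mm). The bezel's window centre belongs here, the bezel's x axis along the housing's x axis. Same axes as the housing.
- phone: Black phone 146 by 71 by 9 mm lying on the bench to the left, nearer the robot than the rest; origin: centre of underside. Bystander.
- flask: White flask, 72 mm across, 240 mm tall, standing on the right (-y) side; origin: centre of its foot. Bystander.
- green_bottle: Green bottle, 80 mm across, 200 mm tall, standing on the right (-y) side; origin: centre of its foot. Bystander.
- clamp: Steel C-clamp about 80 by 115 by 18 mm, lying on the right (-y) side of the bench; origin: centre of its frame's underside. Bystander.
- drive: Orange and black drive case 120 by 85 by 34 mm, lying on the left (+y) side; origin: centre of underside. Bystander.
- tub: Open white plastic tub 120 by 90 by 45 mm on the left (+y) side; origin: centre of underside. Bystander.
- driver: Screwdriver 170 mm long, lying between the surface plate and the housing, roughly along x; origin on the bench near its middle. Bystander.
Things that resemble listed ones, but are neither listed nor needed, are in the scene too. What is shaped like the bezel but brown or turquoise is not meant.

How it is judged:
By the outcome, as a careful person would: the job done as asked, in the order asked, and still so for the second after the job is handed in, with the robot touching nothing.
It also fails if it takes over 64 s, if anything falls off the work surface, if the arm or the gripper's body presses on something with over 40 N, if the wrist force passes 120 N, or if a joint passes its speed limit or range.

## Robot

A 7-joint arm with a two-finger parallel gripper is mounted at the origin on the work surface. World frame = base frame: x ahead of the robot, y to its left, z up, the work surface at z = 0. Lengths are in m, angles in rad, forces in N, time in s.
With the tool pointing down it reaches from about 0.4 to 0.85 m from the base axis. Payload 6.9 kg.
Tool frame: the origin (TCP) lies between the finger pads; the fingertips stand 11 mm ahead of it and the grasp point (between the pads) lies 8 mm behind it (r.finger_overhang is the distance from the TCP to the fingertips, in m); z points along the fingers, y is the line along which they close (so a half turn about z gives the same grasp; the last joint's range is limited). The gripper opens to 85 mm and grips with 20 to 120 N. Pads are 22 mm wide; open, the fingers measure 114 mm over their backs; the gripper's body (76 mm by 85 mm) begins 54 mm behind the grasp point. The pads swing forward as they close: fully open they stand 13 mm farther back than shut.
Start: joints at [-1.103, 0.507, -0.238, 1.5, 0.126, 1.149, -0.155], TCP at [0.221, 0.585, 0.203] pointing down, gripper open.
Joint ranges: [-3.08, 3.08], [-0.24, 2.05], [-1.43, 1.35], [0, 2.5], [-1.52, 4.66], [0.17, 1.96], [-2.89, 2.89]. Speed limits (rad/s): [2.39, 2.39, 3.14, 3.14, 3.14, 3.14, 3.14].

## Interface

Orientations are given as a rotation vector (axis times angle).
In Python, from plant import r gives the robot as it stands. Calls block until the motion is done:
- r.move_to(position, orientation): joint-space move of the TCP to a pose.
- r.movel(position, rotation=None, max_speed=0.15, guard=None): straight line of the TCP; rotation=None keeps the orientation; max_speed is the mean speed in m/s. With guard (N) it stops when the force on the tool has changed by that much, and returns True; else False.
- r.move_joints(angles): joint-space move.
- r.grip(opening, f_grip=None): opening from 0.0 (shut) to 1.0 (fully open); f_grip is the grip in N (None keeps the last); returns when the fingers have stopped.
- r.hold(seconds).
- r.inverse_kinematics(position, orientation): joint angles nearest the present ones, or None.
- r.get_obs(): the state.
- r.grab_frame(name): name is "scene" or "side" or "wrist"; returns (picture, depth): 384x512x3 uint8, blue, green, red; 384x512 float32, m along the optical axis (not along the pixel's ray), 0 where there is no reading.
- r.camera_params(name): a dict with "fov_y" (degrees; the focal length in pixels is half the picture's height over the tangent of half this angle, whatever the lens; pixels are square), "cx", "cy" (the principal point, pixels), "T" (4x4, takes a point from camera to world coordinates); the wrist camera has in their place "mount" (4x4, takes a point from camera to tool coordinates, whose origin is the TCP and whose axes are the flange's). Camera axes: x right, y down, z forward; pixel columns grow to the right and rows downward; lengths in m; the calibration is good to about 2 mm. A picture is of the moment at which its call begins: read the wrist's pose just before it. camera_params takes no time and is no camera call.
A pose or a line that the arm cannot do raises r.PlanningError and nothing moves.
- r.job_done(): hands the job in; it is judged then, once.
Trained networks look in the newest picture that a camera, given by its name, has taken for a name from the list of things; names that differ only in an ending like _2 or _b are one class to them, and where a whole thing is asked for, a point or a joint stands for the part that bears it (a point fixed in the world has none). Each returns a list of dicts, best first, with "p" (0 to 1); they miss things now and then, are a little off and sometimes report something else, mostly with a low value. They report only what shows in the picture. A call takes as long as a camera call. They do not tell look-alikes from the thing itself.
- r.boxes_of(target, camera): "point" ([x, y, z] in m, in world coordinates, good to about 4 mm: the middle of the surface that is visible of it).
The state is a dict: "time": time; "joint_positions": joint angles; "qd": joint speeds; "joint_torque": joint torques, N m; "position": TCP position; "orientation": TCP orientation; "wrist_force": force on the tool from outside, world axes, zero at the start; "moment": the same for the moment, N m; "grip_width": opening from 0.0 (shut) to 1.0 (fully open); "finger_force": force on a finger pad.
Only numpy, scipy, OpenCV 4.12 (cv2) and the standard library are available. Lean on these libraries where they do the work, as an engineer would, in place of code of your own. Each camera call takes 0.05 s, during which the arm holds its last target. There are 200 camera calls.

## Working session

There is one attempt and no reset: what is moved stays moved. The work goes in short steps, each a Python script; the robot and the scene stay as the last script left them, time stands still between calls to the robot, and variables do not carry over. Pictures are saved under pics/ and viewed, at most 10 in all, crops included, and the job is handed in when it is done.

```bash
ls; mkdir -p pics
python3 - <<'E'
from plant import r
import cv2,numpy as np
a,da=r.grab_frame("scene"); b,db=r.grab_frame("side")
cv2.imwrite("pics/scene.png",a); cv2.imwrite("pics/side.png",b)
np.savez("/tmp/f.npz",da=da,db=db,a=a,b=b)
for c in("scene","side"): print(c,r.camera_params(c))
print(r.camera_params("wrist"))
for t in ["surface_plate","bezel","bezel_window","blank","housing","housing_display","shelf_front","driver"]:
  for c in ("scene","side"):
    print(t,c,[(np.round(d["point"],3).tolist(),round(d["p"],2)) for d in r.boxes_of(t,c)][:4])
print(r.get_obs())
E
```

```text
pics
scene {'fov_y': 49.84261522190985, 'cx': 249.83939983307556, 'cy': 191.6131474225444, 'T': array([[ 0.87703072,  0.4131977 , -0.24512197,  0.89377467],
       [ 0.48034295, -0.74419784,  0.46415539, -0.64708124],
       [ 0.0093687 , -0.52482115, -0.85116097,  1.30506612],
       [ 0.        ,  0.        ,  0.        ,  1.        ]])}
side {'fov_y': 57.86834216809265, 'cx': 251.00176940363994, 'cy': 188.3230274180196, 'T': array([[ 0.99934434, -0.02086285,  0.02959112,  0.51305914],
       [-0.03618268, -0.54598337,  0.83701432, -1.10927296],
       [-0.00130624, -0.83753621, -0.54638026,  0.82163793],
       [ 0.        ,  0.        ,  0.        ,  1.        ]])}
{'fov_y': 59.40894790372352, 'cx': 258.18987328796544, 'cy': 189.9972211173864, 'mount': array([[ 5.07245205e-05, -9.52236903e-01, -3.05360243e-01,
         7.85211616e-02],
       [ 9.99999993e-01,  1.46148732e-05,  1.20538608e-04,
        -9.49587181e-05],
       [-1.10318509e-04, -3.05360247e-01,  9.52236897e-01,
        -1.70350691e-01],
       [ 0.00000000e+00,  0.00000000e+00,  0.00000000e+00,
         1.00000000
[... 1002 characters left out ...]
9, 'joint_positions': array([-1.10350249,  0.50748056, -0.2376042 ,  1.50018885,  0.12570838,
        1.14891507, -0.15478332]), 'qd': array([ 0.00016079, -0.00067531, -0.00048426,  0.00095136,  0.00086801,
       -0.00035209, -0.00123282]), 'joint_torque': array([-7.11610646e-04, -6.20331931e+01, -2.18495943e+00, -2.49966967e+01,
        1.39579835e-02,  2.14330721e-03, -3.45333967e-05]), 'position': array([0.22124141, 0.58452076, 0.20309106]), 'orientation': array([-5.65211328e-01, -3.09032691e+00,  1.90787486e-05]), 'wrist_force': array([-0.26581093,  1.14079095,  0.51109154]), 'moment': array([ 0.00871662,  0.01426273, -0.05072904]), 'finger_force': 0.0, 'grip_width': 0.9998904500305124}
```

View pics/scene.png

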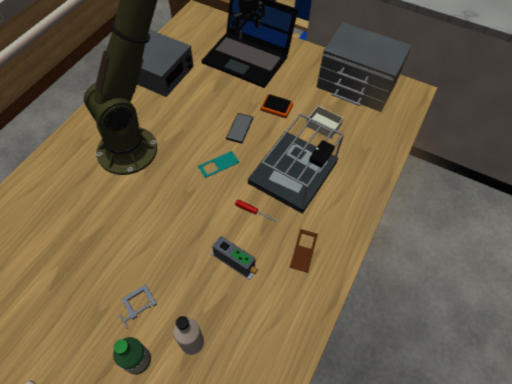

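View pics/side.png

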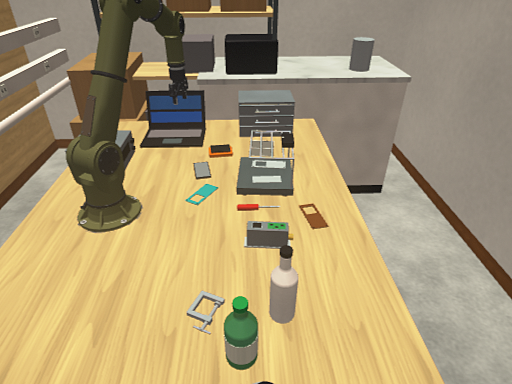

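The scene view shows the plate and shelf at about (295,165). The bezel is at (297,155), the blank at (285,183) and the housing at (235,255). The turquoise (218,163) and brown (304,250) look-alikes are not needed. The side view agrees. Next is a close look from in front of the plate.

```bash
cat > h.py <<'E'
from plant import r
import cv2,numpy as np
from scipy.spatial.transform import Rotation as Rot
def ori(lean,yaw):
    """lean: tool z forward by lean (deg), whole thing yawed (deg) about world z; camera on robot side"""
    a=np.radians(lean); R=np.array([[-np.cos(a),0,np.sin(a)],[0,1,0],[-np.sin(a),0,-np.cos(a)]])
    return (Rot.from_euler('z',yaw,degrees=True)*Rot.from_matrix(R)).as_rotvec()
def look(name):
    c=r.camera_params("wrist"); o=r.get_obs()
    im,d=r.grab_frame("wrist")
    T=np.eye(4); T[:3,:3]=Rot.from_rotvec(o["orientation"]).as_matrix(); T[:3,3]=o["position"]
    T=T@c["mount"]; f=192/np.tan(np.radians(c["fov_y"]/2))
    v,u=np.mgrid[:384,:512]
    P=np.stack([(u-c["cx"])/f*d,(v-c["cy"])/f*d,d],-1)@T[:3,:3].T+T[:3,3]
    P[d==0]=np.nan
    cv2.imwrite(f"pics/{name}.png",im); np.savez(f"/tmp/{name}.npz",im=im,P=P,T=T,f=f,c=[c["cx"],c["cy"]])
    return im,P
def ray(px,z,name):
    """pixels -> world at height z"""
    D=np.load(f"/tmp/{name}.npz"); px=np.asarray(px,float).reshape(-1,2)
    d=np.c_[(px-D["c"])/D["f"],np.ones(len(px))]@D["T"][:3,:3].T; o=D["T"][:3,3]
    return o+d*((z-o[2])/d[:,2])[:,None]
def st():
    o=r.get_obs(); print("t",round(o["time"],2),"p",o["position"].round(4),"F",o["wrist_force"].round(1),"g",round(o["grip_width"],3),round(o["finger_force"],1))
E
python3 - <<'E'
from h import *
r.move_to([0.42,0.23,0.25],ori(35,0)); look("w1"); st()
for t in ["surface_plate","bezel","bezel_window","blank"]:
    print(t,[(np.round(d["point"],3).tolist(),round(d["p"],2)) for d in r.boxes_of(t,"wrist")][:4])
E
```

```text
t 2.42 p [0.4203 0.2314 0.2502] F [-1.   0.4 -0.1] g 1.003 0.0
surface_plate [([0.567, 0.211, 0.049], 0.62)]
bezel [([0.784, -0.056, 0.001], 0.98), ([0.641, 0.275, 0.055], 0.8), ([0.529, 0.002, 0.019], 0.63), ([0.412, 0.168, 0.004], 0.42)]
bezel_window [([0.644, 0.274, 0.053], 0.87), ([0.785, -0.059, -0.002], 0.64), ([0.407, 0.161, 0.005], 0.61)]
blank [([0.605, 0.144, 0.049], 0.77)]
```

View pics/w1.png

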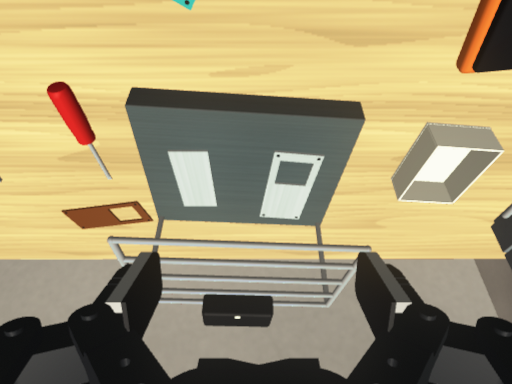

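The wrist view is upside down. It shows the plate's front edge from (128,106) to (363,120), the bezel with its window at (293,173), and the blank at (193,180). The bezel is unobstructed, so I'll fit the outlines next.

Run:
```python
from h import *
D=np.load("/tmp/w1.npz"); im=D["im"].astype(int); P=D["P"]
top=(abs(P[...,2]-0.051)<0.012)&(np.arange(384)[:,None]<235)
br=(im.min(2)>110)&(im.max(2)-im.min(2)<40)&top
n,l,s,c=cv2.connectedComponentsWithStats(br.astype(np.uint8))
for i in range(1,n):
    if s[i,4]<400: continue
    ct=max(cv2.findContours((l==i).astype(np.uint8),cv2.RETR_EXTERNAL,cv2.CHAIN_APPROX_NONE)[0],key=len)[:,0]
    w=ray(ct,0.053,"w1")[:,:2].astype(np.float32)
    (cx,cy),sz,a=cv2.minAreaRect(w); print(s[i],"rect",cx,cy,sz,a)
    hl=cv2.findContours((l==i).astype(np.uint8),cv2.RETR_CCOMP,cv2.CHAIN_APPROX_NONE)
    for k,h in enumerate(hl[0]):
        if hl[1][0][k][3]>=0 and len(h)>30:
            print(" hole",cv2.minAreaRect(ray(h[:,0],0.0515,"w1")[:,:2].astype(np.float32)))
print("top z",np.nanmedian(P[...,2][br]))
dk=top&(im.max(2)<120); n,l,s,c=cv2.connectedComponentsWithStats(((dk|br)).astype(np.uint8)); i=1+s[1:,4].argmax()
ct=max(cv2.findContours((l==i).astype(np.uint8),cv2.RETR_EXTERNAL,cv2.CHAIN_APPROX_NONE)[0],key=len)[:,0]
w=ray(ct,0.05,"w1")[:,:2].astype(np.float32); print("plate",cv2.minAreaRect(w),s[i])
f=w[(w[:,0]<0.56)&(w[:,1]>0.08)&(w[:,1]<0.31)]; print("front edge fit",np.polyfit(f[:,1],f[:,0],1))
# housing from scene
c=r.camera_params("scene");F=np.load("/tmp/f.npz");d=F["da"];f=192/np.tan(np.radians(c["fov_y"]/2));v,u=np.mgrid[:384,:512]
Q=np.stack([(u-c["cx"])/f*d,(v-c["cy"])/f*d,d],-1)@c["T"][:3,:3].T+c["T"][:3,3]
m=(abs(Q[...,2]-0.08)<0.008)&(abs(Q[...,1]+.215)<0.1)&(abs(Q[...,0]-.61)<.12)
print("housing top",m.sum(),cv2.minAreaRect(Q[m][:,:2].astype(np.float32)))
```

```text
[397 142 107  61 790] rect 0.6108229756355286 0.4869164228439331 (0.09056853502988815, 0.12077871710062027) 84.54486846923828
 hole ((0.6132206916809082, 0.4885611832141876), (0.08418621122837067, 0.11026827245950699), 84.40303802490234)
[ 167  151   50   56 2109] rect 0.6224137544631958 0.14308276772499084 (0.05185255780816078, 0.12076729536056519) 89.87152099609375
[ 259  151   66   69 2397] rect 0.6418114900588989 0.2739037275314331 (0.06590888649225235, 0.15376415848731995) 82.91529846191406
 hole ((0.6072576642036438, 0.27846699953079224), (0.045003924518823624, 0.04888136684894562), 82.83190155029297)
top z 0.05169707539958279
plate ((0.6200304627418518, 0.21149355173110962), (0.2684779167175293, 0.25367018580436707), 85.43323516845703) [  125    99   240   131 23386]
front edge fit [-0.04871264  0.50786632]
housing top 620 ((0.601231575012207, -0.2025473564863205), (0.049106717109680176, 0.14069856703281403), 84.47220611572266)
```

Run:
```python
from h import *
D=np.load("/tmp/w1.npz"); g=cv2.GaussianBlur(cv2.cvtColor(D["im"],cv2.COLOR_BGR2GRAY),(3,3),0).astype(float)
pts=[]
for u in range(140,355,10):
    r0=106+(u-128)*12/235; rr=np.arange(int(r0-7),int(r0+8)); pts.append((u,rr[np.argmax(np.diff(g[rr,u]))]+.5))
w=ray(pts,0.05,"w1"); k=np.polyfit(w[:,1],w[:,0],1); print("edge",k,(w[:,0]-np.polyval(k,w[:,1])).round(4))
yaw=-7.1; y=np.radians(yaw); ax=np.array([np.cos(y),np.sin(y),0])
win=np.array([0.607,0.2783,0])
a=np.radians(40); tz=ax*np.sin(a)+np.array([0,0,-np.cos(a)])
R=ori(40,yaw); tgt=win+[0,0,0.066]; tgt=tgt+ax*0.002
r.grip(0.0,30); r.move_to(tgt-0.11*tz,R); st()
r.movel(tgt-0.02*tz,max_speed=0.1); look("w2"); st()
```

```text
edge [0.07613572 0.4860241 ] [ 0.0002 -0.0006 -0.      0.0005 -0.0003  0.0003 -0.0006 -0.      0.0006
 -0.0003  0.0003 -0.0005  0.      0.0006 -0.0003  0.0003 -0.0005  0.
  0.0006 -0.0002  0.0003 -0.0005]
t 4.08 p [0.5384 0.2861 0.1502] F [-0.4 -0.5 -0.1] g 0.002 0.0
t 5.18 p [0.5961 0.28   0.0821] F [0.6 0.7 1.2] g 0.004 0.0
```

View pics/w2.png

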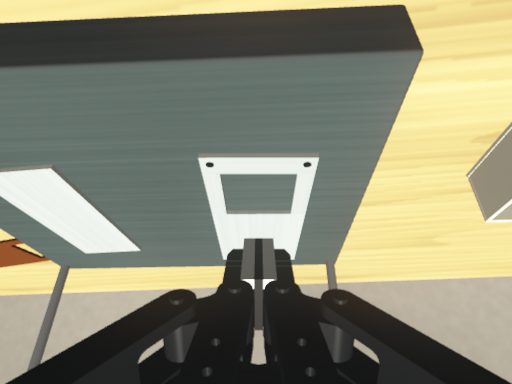

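This view shows the window spanning about (221–295, 174–214), with the shut fingertips at (258,240) directly in line with it. I'll re-measure the window from here, then lower into it.

Run:
```python
from h import *
print(ray([[222,174],[297,174],[291,213],[227,213],[199,157],[318,157]],0.053,"w2").round(4))
yaw=-7.1; y=np.radians(yaw); ax=np.array([np.cos(y),np.sin(y),0])
win=ray([[222,174],[297,174],[291,213],[227,213]],0.053,"w2").mean(0); win[2]=0; print("win",win)
a=np.radians(40); tz=ax*np.sin(a)+np.array([0,0,-np.cos(a)])
tgt=win+[0,0,0.066]+ax*0.002
o=r.get_obs()["position"]
r.movel(tgt-0.012*tz,max_speed=0.06)
p=r.get_obs()["position"]; q=p.copy(); q[2]=0.056
print(r.movel(q,max_speed=0.015,guard=3)); st()
```

```text
[[0.5798 0.2613 0.053 ]
 [0.5851 0.3033 0.053 ]
 [0.6312 0.2981 0.053 ]
 [0.6257 0.2547 0.053 ]
 [0.563  0.2526 0.053 ]
 [0.5708 0.3147 0.053 ]]
win [0.60544153 0.27935597 0.        ]
False
t 6.88 p [0.5997 0.2802 0.0561] F [ 0.1 -0.1  0. ] g 0.002 0.0
```

Run:
```python
from h import *
print(r.finger_overhang); look("w3"); st()
p=r.get_obs()["position"]; q=p.copy(); q[2]=0.046
print(r.movel(q,max_speed=0.012,guard=3)); st()
```

```text
0.011
t 6.93 p [0.5997 0.2802 0.0561] F [ 0.2  0.4 -0.4] g -0.003 0.0
False
t 7.92 p [0.5997 0.2801 0.0461] F [-1.3  0.2  0.3] g -0.0 0.0
```

View pics/w3.png

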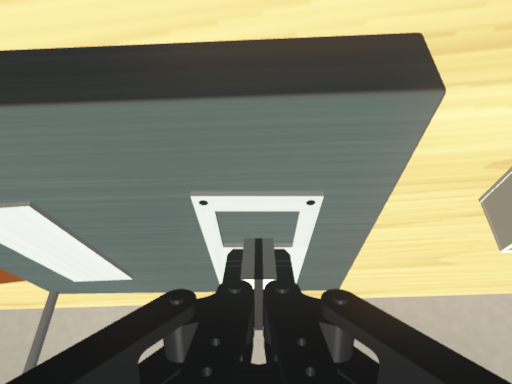

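Run:
```python
from h import *
st(); im,P=look("w4"); o=r.get_obs()
R=Rot.from_rotvec(o["orientation"]).as_matrix()
for c in (252,264):
  for v in range(224,300,5): print(c,v,im[v,c],((P[v,c]-o["position"])@R).round(4),P[v,c].round(4))
```

```text
t 7.92 p [0.5997 0.2801 0.0461] F [-1.3  0.2  0.3] g -0.0 0.0
252 224 [236 243 237] [ 0.0125 -0.0031 -0.0186] [0.5779 0.2798 0.0523]
252 229 [153 164 150] [ 0.0053 -0.0033 -0.0086] [0.5898 0.2781 0.0492]
252 234 [115 121 109] [ 0.0004 -0.0034 -0.0042] [0.5963 0.2772 0.0491]
252 239 [91 97 97] [ 0.0118 -0.0028 -0.0337] [0.5689 0.2812 0.0643]
252 244 [92 98 96] [ 0.0118 -0.0027 -0.0386] [0.5658 0.2816 0.068 ]
252 249 [91 97 96] [ 0.0115 -0.0027 -0.0426] [0.5634 0.282  0.0713]
252 254 [90 97 95] [ 0.0117 -0.0026 -0.0473] [0.5603 0.2825 0.0748]
252 259 [90 96 95] [ 0.0125 -0.0025 -0.0528] [0.5562 0.2831 0.0785]
252 264 [89 95 94] [ 0.0119 -0.0024 -0.0555] [0.5549 0.2833 0.081 ]
252 269 [89 94 94] [ 0.0119 -0.0024 -0.0593] [0.5525 0.2836 0.0838]
252 274 [89 94 94] [ 0.0112 -0.0023 -0.0615] [0.5516 0.2838 0.086 ]
252 279 [232 240 241] [ 0.0114 -0.0023 -0.0652] [0.5492 0.2842 0.0887]
252 284 [253 254 254] [ 0.0099 -0.0023 -0.066 ] [0.5498 0.2841 0.0903]
252 289 [71 77 77] [ 0.012  -0.0022 -0.0723] [0.5442 0.2849 0.0937]
252 294 [34 36 35] [ 0.0114 -0.0021 -0.0742] [0.5435 0.285  0.0956]
252
[... 470 characters left out ...]
872 0.072 ]
264 254 [90 97 96] [ 0.0118  0.0023 -0.0474] [0.5608 0.2874 0.0748]
264 259 [91 97 96] [ 0.0116  0.0023 -0.0512] [0.5585 0.2876 0.0778]
264 264 [89 95 95] [ 0.0118  0.0022 -0.0554] [0.5557 0.2879 0.0809]
264 269 [88 95 94] [ 0.0118  0.0021 -0.059 ] [0.5534 0.2881 0.0837]
264 274 [89 95 94] [ 0.0114  0.0021 -0.0619] [0.5518 0.2882 0.0862]
264 279 [232 240 241] [ 0.0114  0.002  -0.0652] [0.5497 0.2884 0.0887]
264 284 [253 254 254] [ 0.0089  0.0021 -0.0646] [0.552  0.2882 0.0898]
264 289 [101 110 110] [ 0.0074  0.002  -0.0655] [0.5525 0.2881 0.0915]
264 294 [33 35 33] [ 0.008   0.002  -0.0693] [0.5496 0.2884 0.094 ]
264 299 [32 34 33] [ 0.007   0.002  -0.0707] [0.5495 0.2884 0.0958]
```

View pics/w4.png

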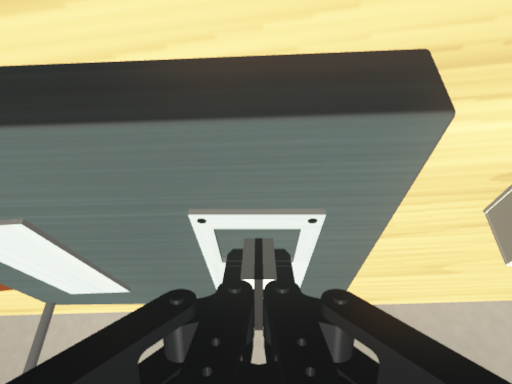

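The picture shows the shut tips over the window at (258,238). The depth map puts the tip's near corner at tool (0.012, 0, -0.033), world z = 0.064. The tips are therefore about 44 mm further back than stated, which agrees with there being no contact yet. I'll use the measured tip and lean 45° for shelf clearance.

```bash
cat >> h.py <<'E'
C=np.array([0.012,0,-0.033])   # measured near corner of shut tips, tool frame
def tcp_for(pt,R,c=C): return np.asarray(pt)-Rot.from_rotvec(R).as_matrix()@c
E
python3 - <<'E'
from h import *
yaw=-7.1; y=np.radians(yaw); ax=np.array([np.cos(y),np.sin(y),0])
win=np.array([.6054,.2793,0]); R=ori(45,yaw)
p=win-0.012*ax
r.movel(tcp_for(p-0.02*ax+[0,0,0.085],R),R,max_speed=0.08)
r.movel(tcp_for(p+[0,0,0.060],R),max_speed=0.06); st()
hit=r.movel(tcp_for(p+[0,0,0.044],R),max_speed=0.012,guard=3)
o=r.get_obs(); print(hit,"corner",(o["position"]+Rot.from_rotvec(o["orientation"]).as_matrix()@C).round(4)); st(); look("w5")
E
```

```text
t 9.11 p [0.625  0.2766 0.0448] F [-0.8 -0.7 -0.5] g -0.002 0.0
True corner [0.5935 0.2808 0.0507]
t 9.93 p [0.6251 0.2769 0.0359] F [-2.3 -0.1  5.9] g 0.0 2.5
```

View pics/w5.png

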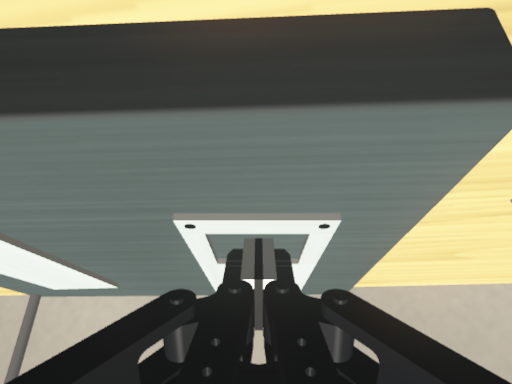

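The tips rest inside the window at (258,250), and contact at z = 0.0507 matches the plate, so the tip model holds. Now the drag.

Run:
```python
from h import *
yaw=-7.1; y=np.radians(yaw); ax=np.array([np.cos(y),np.sin(y),0])
R=ori(45,yaw); o=r.get_obs()["position"]; o[2]+=0.0008
r.movel(o,max_speed=0.02); st()
print(r.movel(o-0.09*ax,max_speed=0.06,guard=25)); st(); look("w6")
D=np.load("/tmp/w6.npz")
```

```text
t 10.23 p [0.6251 0.2768 0.0366] F [ 0.1  0.6 -0.8] g 0.005 0.0
False
t 11.88 p [0.5359 0.2879 0.0366] F [-0.1  0.2  0.5] g 0.002 0.3
```

View pics/w6.png

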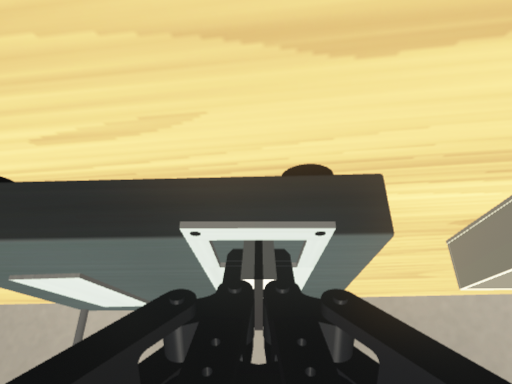

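The near end (row 226) has passed the plate's front edge (row 237). I'll measure the overhang and finish the drag.

Run:
```python
from h import *
w=ray([[181,228],[335,228]],0.053,"w6"); e=ray([[60,239],[388,235]],0.05,"w6")
n=w.mean(0); k=np.polyfit(e[:,1],e[:,0],1); print(w.round(4),e.round(4),k)
ov=(np.polyval([.0761,.4860],n[1])-n[0])*np.cos(.076); print("overhang",ov,"alt",np.polyval(k,n[1])-n[0])
yaw=-7.1; y=np.radians(yaw); ax=np.array([np.cos(y),np.sin(y),0])
o=r.get_obs()["position"]; print(r.movel(o-(0.0455-ov)*ax,max_speed=0.05,guard=25))
o=r.get_obs()["position"]
# withdraw: forward a bit (free of edge), then up along tool axis
r.movel(o+0.006*ax,max_speed=0.05); tz=Rot.from_rotvec(r.get_obs()["orientation"]).as_matrix()[:,2]
r.movel(o+0.006*ax-0.04*tz,max_speed=0.1)
r.move_to([0.43,0.30,0.16],ori(15,yaw)); st(); im,P=look("w7")
m=(abs(P[...,2]-.053)<.012)&(im.min(2)>110)&(im.max(2).astype(int)-im.min(2)<40)
n_,l,s,c=cv2.connectedComponentsWithStats(m.astype(np.uint8))
for i in range(1,n_):
    if s[i,4]>800:
        ct=max(cv2.findContours((l==i).astype(np.uint8),0,1)[0],key=len)[:,0]; print(s[i],cv2.minAreaRect(ray(ct,.053,"w7")[:,:2].astype(np.float32)))
```

```text
[[0.4841 0.2629 0.053 ]
 [0.4918 0.3247 0.053 ]] [[0.4987 0.1992 0.05  ]
 [0.5118 0.3501 0.05  ]] [0.08649301 0.48147339]
overhang 0.02036136643875535 alt 0.01894715567837968
False
t 14.83 p [0.4299 0.2992 0.1592] F [ 0.5  0.1 -1.4] g -0.002 0.0
[ 225  181   73   80 2377] ((0.5085023045539856, 0.2913185954093933), (0.06533022224903107, 0.09332677721977234), 81.92791748046875)
[ 405  239  107   79 1031] ((0.61225825548172, 0.48978087306022644), (0.08784710615873337, 0.11858758330345154), 84.5206069946289)
[ 106  275   54   40 1357] ((0.5915403962135315, 0.1433732509613037), (0.050918061286211014, 0.0603075809776783), 89.93147277832031)
```

View pics/w7.png

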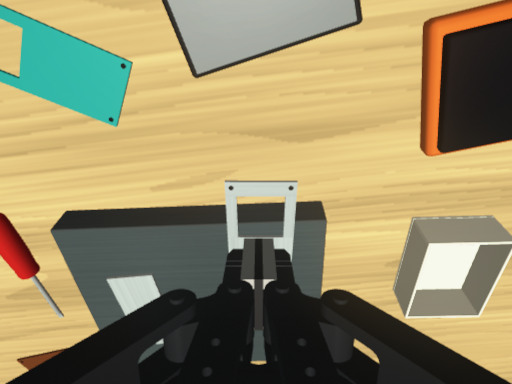

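The bezel overhangs with its near end at row 181, columns 226–297, against the plate's edge at about row 228. I'll compute the grasp next and measure the open finger tips from the first wrist picture.

Run:
```python
from h import *
w=ray([[226,181.5],[297,181.5]],0.053,"w7"); n=w.mean(0); e=ray([[226,228],[300,225]],.05,"w7")
print(w.round(4),n.round(4),"len",np.linalg.norm(w[1]-w[0]),"edge",e.round(4),"yaw",np.degrees(np.arctan2(w[1,1]-w[0,1],w[1,0]-w[0,0]))-90)
win=ray([[237,196],[286,196],[287,237],[236,237]],.053,"w7"); print(win.round(4))
D=np.load("/tmp/w1.npz"); P=D["P"]; R=Rot.from_rotvec(ori(35,0)).as_matrix()
t=(P-np.array([.4203,.2314,.2502]))@R
m=(t[...,2]>-.09)&(t[...,2]<.02)&(abs(t[...,1])<.07)&(abs(t[...,0])<.02)
for lo,hi in((-.07,-.04),(-.04,0),(0,.04),(.04,.07)):
    q=t[m&(t[...,1]>lo)&(t[...,1]<hi)]
    if len(q): i=q[:,2].argmax(); print(lo,len(q),"tip",q[i].round(4),np.percentile(q[:,2],[50,95,99]).round(4),"y range",q[:,1].min().round(4),q[:,1].max().round(4))
```

```text
[[0.4585 0.2671 0.053 ]
 [0.4661 0.3285 0.053 ]] [0.4623 0.2978 0.053 ] len 0.06184466750361897 edge [[0.5121 0.2573 0.05  ]
 [0.5172 0.3285 0.05  ]] yaw -7.086411359681577
[[0.4747 0.2743 0.053 ]
 [0.4801 0.3178 0.053 ]
 [0.5281 0.3149 0.053 ]
 [0.522  0.2657 0.053 ]]
-0.07 4706 tip [-0.0072 -0.043  -0.0403] [-0.0712 -0.0471 -0.0428] y range -0.0698 -0.0402
-0.04 3 tip [ 0.0124 -0.0398 -0.0897] [-0.0898 -0.0897 -0.0897] y range -0.0398 -0.0392
0 2 tip [ 0.0116  0.0392 -0.0898] [-0.0899 -0.0898 -0.0898] y range 0.0392 0.0396
0.04 4656 tip [-0.006   0.043  -0.0408] [-0.0709 -0.0472 -0.043 ] y range 0.0401 0.0698
```

Run:
```python
from h import *
yaw=-7.1; y=np.radians(yaw); ax=np.array([np.cos(y),np.sin(y),0]); R=ori(0,yaw)
g=np.array([.4623,.2978,0])+.021*ax
r.grip(1.0,45); r.move_to(g+[0,0,.07],R)
print(r.movel(g+[0,0,-.003],max_speed=0.08,guard=8)); st()
r.grip(0.0,45); st()
r.movel(g+[0,0,.013],max_speed=0.04); st()
r.movel(g+[0,0,.017]-.125*ax,max_speed=0.12); st()
r.movel(g+[0,0,.11]-.125*ax,max_speed=0.12); st()
look("w8")
```

```text
False
t 17.25 p [ 0.4835  0.2955 -0.0026] F [ 0.4 -0.8  0.9] g 1.001 0.0
t 17.6 p [ 0.4835  0.2953 -0.0025] F [-0.1 -1.1  4.7] g 0.731 48.0
t 18.15 p [0.4832 0.2952 0.0131] F [ 0.6  0.  -1.9] g 0.732 49.2
t 19.34 p [0.36   0.3106 0.017 ] F [-0.2  0.1 -0.6] g 0.732 49.2
t 20.27 p [0.3589 0.3102 0.1094] F [-1.   0.1 -1.3] g 0.732 49.2
```

View pics/w8.png

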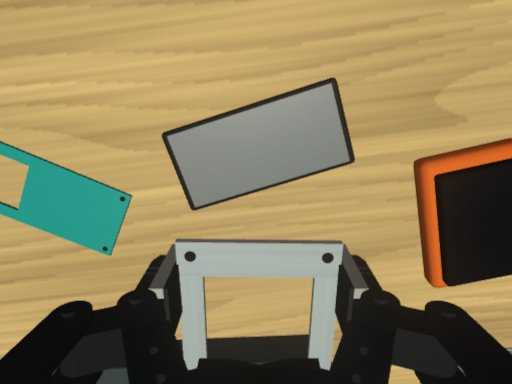

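The bezel is held square by its near end: near edge at row 240, window columns 203–315. I'll fit it in the tool frame, then look at the housing from above.

Run:
```python
from h import *
D=np.load("/tmp/w8.npz"); o=r.get_obs(); R=Rot.from_rotvec(o["orientation"]).as_matrix()
t=(D["P"]-o["position"])@R; im=D["im"].astype(int)
b=np.zeros((384,512),bool); b[246:270,200:320]=1; b[275:355,185:200]=1; b[275:355,318:334]=1
q=t[b&(abs(t[...,2]+.055)<.03)]; k=np.linalg.lstsq(np.c_[q[:,:2],np.ones(len(q))],q[:,2],rcond=None)[0]; print("plane z=ax+by+c",k.round(4),len(q))
T=np.asarray(r.camera_params("wrist")["mount"])
def tl(px):
    d=T[:3,:3]@np.r_[(np.array(px)-D["c"])/D["f"],1]; c=T[:3,3]; s=(k[0]*c[0]+k[1]*c[1]+k[2]-c[2])/(d[2]-k[0]*d[0]-k[1]*d[1]); return (c+s*d).round(4)
for n,px in dict(nl=(177,241),nr=(342,243),wl=(203,275.5),wr=(315,275.5)).items(): print(n,tl(px))
r.movel([.359,.310,.28],max_speed=.25)
r.move_to([.65,-.205,.30],ori(0,-5)); r.hold(.2); st(); im,P=look("w9")
m=(abs(P[...,2]-.08)<.01)&(abs(P[...,1]+.21)<.1)&(np.arange(384)[:,None]<236)
n_,l,s,c=cv2.connectedComponentsWithStats(m.astype(np.uint8)); i=1+s[1:,4].argmax()
ct=max(cv2.findContours((l==i).astype(np.uint8),0,1)[0],key=len)[:,0]; print(s[i],np.nanmedian(P[...,2][l==i]),cv2.minAreaRect(ray(ct,.08,"w9")[:,:2].astype(np.float32)))
```

```text
plane z=ax+by+c [-0.0156  0.0001 -0.0546] 5325
nl [ 0.0212 -0.0307 -0.0549]
nr [ 0.0204  0.0318 -0.0549]
wl [ 0.0062 -0.0217 -0.0547]
wr [ 0.0062  0.0223 -0.0547]
t 23.48 p [ 0.6502 -0.204   0.3002] F [-0.2 -0.1 -1. ] g 0.728 49.3
[ 237   42   44  127 5302] 0.07946680680980775 ((0.6002663969993591, -0.19994398951530457), (0.04753097891807556, 0.13862527906894684), 84.47494506835938)
```

View pics/w9.png

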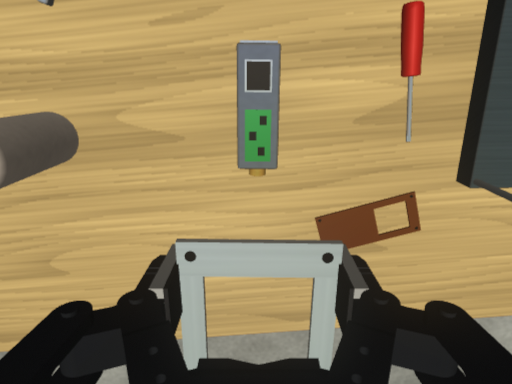

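The housing is at (237–281, 42–169) with its display centred near (259,76) and the brass connector at the far end. Its measured size is 138.6 × 47.5 mm, centre (0.600,-0.200), yaw -5.5°. Next I'll place the bezel.

Run:
```python
from h import *
yaw=-5.52; y=np.radians(yaw); ax=np.array([np.cos(y),np.sin(y),0])
Dm=ray([[246,60],[271.5,60],[271.5,92],[245.5,92]],.08,"w9").mean(0); Dh=np.array([.6003,-.1999,.08])-.036*ax
print("display",Dm.round(4),Dh.round(4))
Dd=Dh.copy(); Dd[:2]=(Dm[:2]+Dh[:2])/2
R=ori(.7,yaw); p=tcp_for(Dd,R,np.array([-.0178,.0003,-.0516])); print("tcp",p.round(4))
r.movel(p+[0,0,.06],R,max_speed=.2); r.movel(p+[0,0,.012],max_speed=.08); r.hold(.2); st()
print(r.movel(p-[0,0,.006],max_speed=.012,guard=3)); st(); look("w10")
print("boxes",[(np.round(d["point"],3).tolist(),round(d["p"],2)) for d in r.boxes_of("bezel_window","wrist")][:3])
```

```text
display [ 0.566  -0.1962  0.08  ] [ 0.5645 -0.1964  0.08  ]
tcp [ 0.5481 -0.195   0.0282]
t 25.8 p [ 0.5485 -0.1951  0.0407] F [ 0.5 -0.3 -1.1] g 0.729 49.3
True
t 26.78 p [ 0.548  -0.1949  0.028 ] F [-1.7  0.3  4.5] g 0.73 49.6
boxes [([0.539, -0.192, 0.082], 0.91)]
```

I've now viewed 11 pictures, one over the limit of 10, so I'll check the fit by numbers only.

Run:
```python
from h import *
D=np.load("/tmp/w10.npz"); im=D["im"].astype(int); g=im.max(2)
for v in (285,300,320): print(v,[(u,int(g[v,u])) for u in range(180,340,4)])
for u in (245,258,270): print(u,[(v,int(g[v,u])) for v in range(232,372,4)])
```

```text
285 [(180, 128), (184, 182), (188, 181), (192, 186), (196, 182), (200, 181), (204, 82), (208, 117), (212, 116), (216, 116), (220, 117), (224, 116), (228, 116), (232, 117), (236, 117), (240, 116), (244, 116), (248, 116), (252, 116), (256, 116), (260, 114), (264, 114), (268, 113), (272, 115), (276, 116), (280, 116), (284, 118), (288, 118), (292, 117), (296, 118), (300, 118), (304, 117), (308, 118), (312, 95), (316, 182), (320, 182), (324, 181), (328, 186), (332, 181), (336, 159)]
300 [(180, 34), (184, 182), (188, 181), (192, 184), (196, 181), (200, 179), (204, 108), (208, 115), (212, 115), (216, 115), (220, 115), (224, 166), (228, 35), (232, 35), (236, 34), (240, 35), (244, 35), (248, 35), (252, 34), (256, 33), (260, 34), (264, 33), (268, 34), (272, 34), (276, 33), (280, 34), (284, 34), (288, 43), (292, 166), (296, 116), (300, 116), (304, 116), (308, 116), (312, 102), (316, 182), (320, 181), (324, 181), (328, 183), (332, 179), (336, 46)]
320 [(180, 190), (184, 181), (188, 181), (192, 182), (196, 181), (200, 177), (204, 160), (208, 112), (212, 114), (216, 114), (220, 114), (224, 165), (
[... 833 characters left out ...]
 (268, 182), (272, 180), (276, 173), (280, 115), (284, 115), (288, 166), (292, 40), (296, 34), (300, 34), (304, 33), (308, 33), (312, 31), (316, 30), (320, 30), (324, 29), (328, 28), (332, 28), (336, 27), (340, 27), (344, 27), (348, 26), (352, 163), (356, 110), (360, 112), (364, 77), (368, 19)]
270 [(232, 54), (236, 54), (240, 81), (244, 180), (248, 182), (252, 179), (256, 182), (260, 183), (264, 182), (268, 182), (272, 180), (276, 171), (280, 116), (284, 115), (288, 166), (292, 41), (296, 35), (300, 33), (304, 33), (308, 31), (312, 30), (316, 30), (320, 30), (324, 29), (328, 29), (332, 27), (336, 27), (340, 27), (344, 26), (348, 26), (352, 163), (356, 111), (360, 111), (364, 21), (368, 21)]
```

Run:
```python
from h import *
e=ray([[258,277.5]],.083,"w10")[0]; a=ray([[258,290],[258,350.5]],.08,"w10"); b=ray([[226,300],[289,300]],.08,"w10")
print("gap",np.linalg.norm((a[0]-e)[:2]),"display len",np.linalg.norm(a[1]-a[0]),"w",np.linalg.norm(b[1]-b[0]))
s=ray([[203,285],[314,285],[201,285]],.083,"w10"); print("win mid y",((s[0]+s[1])/2),"disp mid",b.mean(0))
```

```text
gap 0.007845551393536586 display len 0.0309860763406133 w 0.026017015064974065
win mid y [ 0.54534588 -0.19455971  0.083     ] disp mid [ 0.55451561 -0.19585453  0.08      ]
```

The fit is within 1 mm. I'll seat it lightly, release, and check.

Run:
```python
from h import *
p=r.get_obs()["position"]
print(r.movel(p-[0,0,.0012],max_speed=.01,guard=8)); st()
r.grip(.8); st(); r.grip(1.0); st()
p=r.get_obs()["position"]; r.movel(p+[0,0,.03],max_speed=.06); r.movel(p+[0,0,.20],max_speed=.2)
r.movel([.65,-.205,.30],ori(0,-5),max_speed=.2); r.hold(.3); st(); im,P=look("w11")
m=(abs(P[...,2]-.083)<.008)&(abs(P[...,1]+.2)<.1)&(np.arange(384)[:,None]<240)
n_,l,s,c=cv2.connectedComponentsWithStats(m.astype(np.uint8)); i=1+s[1:,4].argmax()
ct=max(cv2.findContours((l==i).astype(np.uint8),0,1)[0],key=len)[:,0]; print(s[i],cv2.minAreaRect(ray(ct,.083,"w11")[:,:2].astype(np.float32)))
br=(l==i)&(im.min(2)>130); q=P[br]; print("plane",np.linalg.lstsq(np.c_[q[:,:2]-[.6,-.2],np.ones(len(q))],q[:,2],rcond=None)[0].round(4))
dk=((l==i)&(im.max(2)<70)).astype(np.uint8); print("disp",cv2.minAreaRect(ray(np.argwhere(dk)[:,::-1],.08,"w11")[:,:2].astype(np.float32)))
h=cv2.findContours(br.astype(np.uint8),cv2.RETR_CCOMP,1)
for k,x in enumerate(h[0]):
    if h[1][0][k][3]>=0 and len(x)>20: print("win",cv2.minAreaRect(ray(x[:,0],.083,"w11")[:,:2].astype(np.float32)))
```

```text
False
t 27.13 p [ 0.548  -0.1949  0.028 ] F [-3.6  1.8 11.8] g 0.729 50.0
t 27.37 p [ 0.5481 -0.195   0.0267] F [0.5 0.7 0.5] g 0.801 0.0
t 27.68 p [ 0.548  -0.1949  0.0267] F [-0.   0.4 -0.3] g 1.0 0.0
t 30.42 p [ 0.6495 -0.205   0.3   ] F [ 0.1 -0.1 -0.3] g 0.997 0.0
[ 230   37   61  138 7796] ((0.6009553670883179, -0.20035789906978607), (0.0638873353600502, 0.14966027438640594), 83.75108337402344)
plane [0.0024 0.001  0.0822]
disp ((0.6018316745758057, -0.2008955180644989), (0.05502467602491379, 0.14013899862766266), 83.91651916503906)
win ((0.5651723742485046, -0.19681215286254883), (0.02841046266257763, 0.03099307231605053), 84.98670959472656)
win ((0.5657762289047241, -0.19662384688854218), (0.04610210657119751, 0.04973507300019264), 83.80857849121094)
```

```bash
python3 -c "
from plant import r
print(r.job_done())"
```

```text
the job is handed in; nothing more can be done
None
```

The bezel lies flat on the housing with its window around the whole display (centred within about 1 mm, square within about 0.7°), and the job is handed in at about 30 s; I viewed 11 pictures, one over the limit of 10.

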